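Change the spacer sleeve on the cake slicer

TASK

Change the cake slicer over to thick layers. First take the short spacer sleeve off the slicer's spindle and stand it upright on the empty mark of the little shelf, in line with the two sleeves there; then take the tall sleeve from the bench and slide it gently, without letting it drop, over the spindle until it sits fully down on the collar. Leave the two shelved sleeves, the biscuit cutter and the piping nozzle where they are.

Things in the scene. Friction and masses are not known exactly. Their poses are not given: they have to be found in the camera images.
- short_sleeve: machined steel spacer sleeve (plain tube), outer diameter 40, bore 23 (wall 8.5), height 40, about 0.09 kg. Origin: centre of its underside; z is its axis, up. At the start it is already on the slicer's spindle, sitting on the collar, with 24 of the spindle showing above it.
- tall_sleeve: machined steel spacer sleeve (plain tube), outer diameter 40, bore 23 (wall 8.5), height 60, about 0.13 kg. Origin: centre of its underside; z is its axis, up. It stands upright and loose on the bench between slicer and shelf, and is the tallest sleeve; it may stand nearer or farther than the biscuit cutter.
- slicer: Cake slicer, fixed: a flat yellow base, 130 along x, from +65 to -235 along y, 50 high, with an upright steel spindle. Origin: on the spindle's axis at bench level; z up. On the base's -y part, 100 to 200 from the spindle, lies a blue motor (diameter 86) whose top is 138 above the bench.
- seat (a point): Centre of the top of the dark collar (diameter 54) round the foot of the slicer's spindle, 60 above the bench; axes as the slicer's. The fixed spindle is a plain shaft, diameter 20, 64 long above this point, its top 10 tapering to diameter 10. Fit in the sleeves: 1.5 clear all round. A seated tall sleeve leaves 4 of the spindle showing.
- spindle_tip (a point): Centre of the top of the spindle, 64 above the seat.
- shelf: Low fixed aluminium shelf, 100 (x) by 210 (y), top 50 above the bench. Origin: centre of its footprint at bench level; z up. Its row runs along y: three flat dark round marks (diameter 46) at y = -65, 0, +65 and x = 0; two are occupied by the parked sleeves.
- empty_place: The dark round mark (diameter 46, flat) on the shelf that has no sleeve on it at the start; which of the three it is varies. Origin: its centre, at the shelf's top surface.
- parked_20: machined steel spacer sleeve (plain tube), outer diameter 40, bore 23 (wall 8.5), height 20. Origin: centre of its underside; z is its axis, up. Stands on one mark of the shelf; to be left alone.
- parked_30: machined steel spacer sleeve (plain tube), outer diameter 40, bore 23 (wall 8.5), height 30. Origin: centre of its underside; z is its axis, up. Stands on another mark of the shelf; to be left alone.
- cutter: Bystander: thin round aluminium biscuit cutter (open ring), diameter 60, height 35, standing on the bench. Origin: centre of its underside.
- nozzle: Bystander: steel piping nozzle (cone), diameter 32, height 45. Origin: centre of its underside.

How it is judged:
By the outcome, as a careful person would: the job done as asked, in the order asked, and still so for the second after the job is handed in, with the robot touching nothing.
It also fails if it takes over 72 s, if anything falls off the work surface, if the arm or the gripper's body presses on something with over 40 N, if the wrist force passes 120 N, or if a joint passes its speed limit or range.

ROBOT

A 6-joint arm with a two-finger parallel gripper is mounted at the origin on the work surface. World frame = base frame: x ahead of the robot, y to its left, z up, the work surface at z = 0. Lengths are in mm, angles in rad, forces in N, time in s.
With the tool pointing down it reaches from about 400 to 825 mm from the base axis. Payload 7 kg.
Tool frame: the origin (TCP) lies midway between the tips of the shut fingers; the grasp point (between the pads) lies 19 mm behind it; z points along the fingers, y is the line along which they close (so a half turn about z gives the same grasp; the last joint's range is limited). The gripper opens to 85 mm and grips with 20 to 120 N. Pads are 22 mm wide; open, the fingers measure 114 mm over their backs; the gripper's body (76 mm by 85 mm) begins 54 mm behind the grasp point. The pads swing forward as they close: fully open they stand 13 mm farther back than shut.
Start: joints at [1.538, 0.359, 0.012, 0, -1.224, -0.288], TCP at [212.853, 640.538, 231.302] pointing down, gripper open.
Joint ranges: [-3.07, 3.07], [-1.43, 2.12], [-1.02, 1.25], [-3.03, 1.67], [-3.05, -0], [-3.03, 3.03]. Speed limits (rad/s): [2.39, 2.39, 3.01, 3.14, 3.14, 3.14].

INTERFACE

Orientations are given as [roll, pitch, yaw] about the fixed x, y, z axes, in that order (R = Rz(yaw) Ry(pitch) Rx(roll)).
In Python, from workcell import robot, sensors, read_camera, get_calibration, outline_of, pinpoint gives the robot as it stands. Calls block until the motion is done:
- robot.movep(position, orientation): joint-space move of the TCP to a pose.
- robot.line_to(position, frame=None, feed=150): straight line of the TCP; frame=None keeps the orientation; feed is the mean speed in mm/s.
- robot.move_j(angles): joint-space move.
- robot.gripper_to(opening): finger opening in mm; the grip force is fixed at half the most; returns when the fingers have stopped.
- robot.wait(seconds).
- robot.solve_ik(position, orientation): joint angles nearest the present ones, or None.
- sensors.state(): the state.
- read_camera(name): name is "scene" or "side" or "wrist"; returns the picture (420x560x3 uint8, red, green, blue); there is no depth.
- get_calibration(name): a dict with "K" (3x3 intrinsics, pixels), "k1" (the pictures are not rectified: a ray, as slopes to the right and down, at radius r is drawn at 1 + k1 r^2 times it, then the intrinsics apply), "view" (4x4, takes a point from world to camera coordinates); the wrist camera has in their place "T_tool_cam" (4x4, takes a point from camera to tool coordinates, whose origin is the TCP and whose axes are the flange's). Camera axes: x right, y down, z forward; pixel columns grow to the right and rows downward; lengths in mm; the calibration is good to about 2 mm. A picture is of the moment at which its call begins: read the wrist's pose just before it. get_calibration takes no time and is no camera call.
A pose or a line that the arm cannot do raises robot.IKError and nothing moves.
- robot.sign_off(): hands the job in; it is judged then, once.
Trained networks look in the newest picture that a camera, given by its name, has taken for a name from the list of things; names that differ only in an ending like _2 or _b are one class to them, and where a whole thing is asked for, a point or a joint stands for the part that bears it (a point fixed in the world has none). Each returns a list of dicts, best first, with "confidence" (0 to 1); they miss things now and then, are a little off and sometimes report something else, mostly with a low value. They report only what shows in the picture. A call takes as long as a camera call.
- outline_of(label, camera): "pixels" (420x560 bool, what is visible of it) and "uv" ([column, row] in pixels, amid what is visible of it).
- pinpoint(label, camera): "uv" ([column, row] in pixels: a listed point, or the origin of a listed thing).
The state is a dict: "time": time; "joint_positions": joint angles; "joint_vel": joint speeds; "joint_torque": joint torques, N m; "tool_pos": TCP position; "orientation": TCP orientation; "ft_force": force on the tool from outside, world axes, zero at the start; "ft_torque": the same for the moment, N m; "gripper_width": finger opening in mm; "finger_force": force on a finger pad.
Only numpy, scipy, OpenCV 4.12 (cv2) and the standard library are available. Lean on these libraries where they do the work, as an engineer would, in place of code of your own. Each camera call takes 0.05 s, during which the arm holds its last target. There are 200 camera calls.

## Working session

There is one attempt and no reset: what is moved stays moved. The work goes in short steps, each a Python script; the robot and the scene stay as the last script left them, time stands still between calls to the robot, and variables do not carry over. Pictures are saved under pics/ and viewed, at most 10 in all, crops included, and the job is handed in when it is done.

```bash
ls; mkdir -p pics; cat > h.py <<'E'
import numpy as np, cv2
from workcell import robot, sensors, read_camera, get_calibration, outline_of, pinpoint
from scipy.spatial.transform import Rotation as R
def cam(name, st=None):
    c=get_calibration(name); K=np.array(c["K"]); k1=c["k1"]
    if name=="wrist":
        T=np.eye(4); T[:3,:3]=R.from_euler('xyz',st["orientation"]).as_matrix(); T[:3,3]=st["tool_pos"]
        W=T@np.array(c["T_tool_cam"])
    else: W=np.linalg.inv(np.array(c["view"]))
    return K,k1,W
def ray(name,uv,st=None):
    K,k1,W=cam(name,st)
    p=cv2.undistortPoints(np.array([[uv]],float),K,np.array([k1,0,0,0.]))[0,0]
    return W[:3,3], W[:3,:3]@np.array([p[0],p[1],1])
def at_z(name,uv,z,st=None):
    o,d=ray(name,uv,st); return o+d*(z-o[2])/d[2]
def proj(name,P,st=None):
    K,k1,W=cam(name,st); V=np.linalg.inv(W)
    return cv2.projectPoints(np.atleast_2d(np.array(P,float)),cv2.Rodrigues(V[:3,:3])[0],V[:3,3],K,np.array([k1,0,0,0.]))[0][:,0]
def tri(obs):
    A=np.zeros((3,3));b=np.zeros(3);L=[]
    for o,d in obs:
        d=d/np.linalg.norm(d);M=np.eye(3)-np.outer(d,d);A+=M;b+=M@o;L.append((o,M))
    p=np.linalg.solve(A,b); return p,[float(np.linalg.norm(M@(p-o))) for o,M in L]
def save(n,im): cv2.imwrite(f"pics/{n}.png",cv2.cvtColor(im,cv2.COLOR_RGB2BGR))
E
cat > a.py <<'E'
from h import *
np.set_printoptions(precision=1,suppress=True)
print(sensors.state())
ims=[]
O={}
for c in ["scene","side"]:
    im=read_camera(c); save(c+"0",im)
    for l in ["spindle_tip","seat","short_sleeve","tall_sleeve","empty_place","parked_20","parked_30","cutter","nozzle","slicer","shelf"]:
        r=pinpoint(l,c)
        for q in r[:2]: print(c,l,np.array(q["uv"]),round(q["confidence"],2))
        if r: O.setdefault(l,[]).append(ray(c,r[0]["uv"]))
for l,o in O.items():
    if len(o)==2: print(l,*tri(o))
print(sensors.state()["time"])
E
python3 a.py
```

```text
pics
{'time': 0.0, 'joint_positions': array([ 1.5,  0.4,  0. , -0. , -1.2, -0.3]), 'joint_vel': array([ 0., -0.,  0., -0.,  0.,  0.]), 'joint_torque': array([ -0. , -58.3,  29.3,   6.9,  -0. ,   0. ]), 'tool_pos': array([212.7, 640.1, 230.4]), 'orientation': array([ 3.1, -0. , -0.3]), 'ft_force': array([ 0.2, -0.4, -0.6]), 'ft_torque': array([ 0.1,  0. , -0. ]), 'finger_force': 0.0, 'gripper_width': 85.48723811527306}
scene spindle_tip [109.3 247.8] 0.62
scene seat [116.2 279.6] 0.74
scene seat [360.  219.6] 0.24
scene short_sleeve [115.5 281.1] 0.88
scene tall_sleeve [248.4 240.5] 0.56
scene empty_place [332.2 226.2] 0.73
scene parked_20 [120.9 304.7] 0.54
scene parked_20 [291.5 224.6] 0.25
scene parked_30 [120.9 304.7] 0.54
scene parked_30 [291.5 224.6] 0.25
scene cutter [249.8 293.6] 0.92
scene nozzle [294.4 222.2] 0.46
scene shelf [357.4 237.5] 0.55
side spindle_tip [282.  155.2] 0.63
side seat [285.2 172.3] 0.72
side seat [274.4 326.4] 0.55
side short_sleeve [280.3 175.7] 0.6
side tall_sleeve [316.5 253.8] 0.56
side empty_place [279.3 284.9] 0.59
side empty_place [317.1 256.5] 0
[... 306 characters left out ...]
[ 583.9 -225.9  126.9] [5.597177455117888, 5.597177455117899]
seat [ 579.1 -231.6   64.1] [2.22987594998829, 2.229875949988194]
short_sleeve [ 587.7 -229.    60.2] [5.156923370059186, 5.15692337005921]
tall_sleeve [467.1  19.4  -0.6] [1.7492087888710761, 1.749208788871063]
empty_place [530.6 175.5  47.7] [0.14619182249224455, 0.14619182249222798]
parked_20 [ 483.2 -116.8 -255.8] [181.95141813212015, 181.95141813212024]
parked_30 [ 483.2 -116.8 -255.8] [181.95141813212015, 181.95141813212024]
cutter [622.5 -14.3   4.1] [3.2582685486196636, 3.258268548619788]
nozzle [445.1 129.7   2.8] [2.6214078432803993, 2.621407843280541]
shelf [525.9 239.8  -0.7] [1.9947284169973538, 1.994728416997359]
1.2
```

```bash
python3 - <<'E'
import cv2,numpy as np
a=cv2.imread("pics/scene0.png");b=cv2.imread("pics/side0.png")
cv2.imwrite("pics/both.png",cv2.resize(np.hstack([a[100:400],b[100:400,130:430]]),(800,279)))
E
```

```text
(no output)
```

View pics/scene0.png

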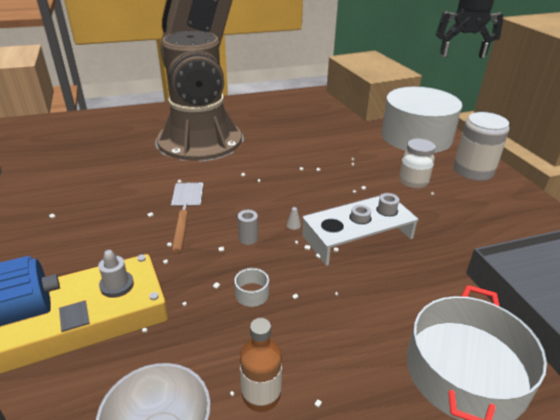

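View pics/side0.png

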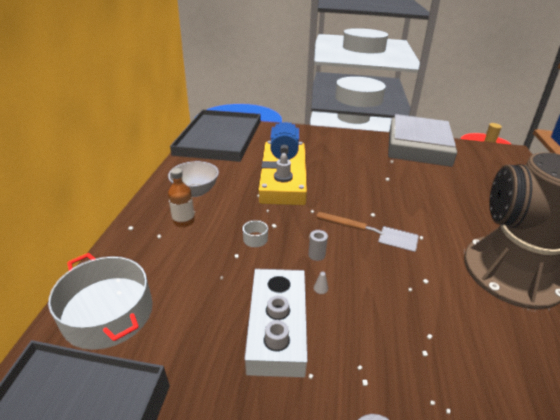

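The empty mark is the shelf's near-slicer end: scene (332,226), side (279,285). The tall sleeve is at scene (248,228), and the short sleeve is on the spindle at (113,270). These match the triangulated points. Next I'll refine them with the wrist camera.

```bash
cat > b.py <<'E'
from h import *
np.set_printoptions(precision=2,suppress=True)
c=get_calibration("wrist"); T=np.array(c["T_tool_cam"]);print(T,c["K"])
for p in [(530,175,200),(467,19,200),(583,-228,200)]:
    for y in (-np.pi/2,0,np.pi/2): print(p,round(y,2),robot.solve_ik(p,[np.pi,0,y]))
# shelf frame direction from fixed cameras: parked sleeve tops (pixel reads) 
sc=[(332,226),(361,211),(388,199)]; si=[(279,285),(278,302),(277,327)]
for a,b,z in zip(sc,si,(50,70,80)): print(at_z("scene",a,z),at_z("side",b,z))
# slicer yaw: base bolts / edge corners, z=50
print([at_z("scene",u,50) for u in [(141,258),(154,297)]])
E
python3 b.py
```

```text
[[   0.     -0.96   -0.27   70.59]
 [   1.     -0.      0.      1.01]
 [  -0.     -0.27    0.96 -141.32]
 [   0.      0.      0.      1.  ]] [[329.14   0.   275.91]
 [  0.   329.14 209.93]
 [  0.     0.     1.  ]]
(530, 175, 200) -1.57 [ 0.67  0.19 -0.29  0.   -1.09 -0.67]
(530, 175, 200) 0 [ 0.67  0.19 -0.29  0.   -1.09  0.9 ]
(530, 175, 200) 1.57 [ 0.67  0.19 -0.29  0.   -1.09  2.47]
(467, 19, 200) -1.57 [ 0.46  0.04 -0.47  0.   -1.06 -0.46]
(467, 19, 200) 0 [ 0.46  0.04 -0.47  0.   -1.06  1.11]
(467, 19, 200) 1.57 [ 0.46  0.04 -0.47  0.   -1.06  2.68]
(583, -228, 200) -1.57 [-0.06  0.3  -0.15  0.   -1.12  0.06]
(583, -228, 200) 0 [-0.06  0.3  -0.15  0.   -1.12  1.63]
(583, -228, 200) 1.57 None
[532.37 173.97  50.  ] [530.9  178.13  50.  ]
[527.11 236.43  70.  ] [523.66 238.47  70.  ]
[517.   299.81  80.  ] [515.65 300.76  80.  ]
[array([ 522.55, -188.9 ,   50.  ]), array([ 624.9 , -175.82,   50.  ])]
```

```bash
cat > c.py <<'E'
from h import *
np.set_printoptions(precision=1,suppress=True)
yw=-np.pi/2+0.12
ims=[]
for n,p,ls in [("shelf",(530,175,190),["empty_place","parked_20","nozzle"]),("tall",(467,19,190),["tall_sleeve"]),("spin",(583,-228,250),["spindle_tip","seat","short_sleeve"])]:
    robot.movep(p,[np.pi,0,yw]); robot.wait(0.2)
    st=sensors.state(); im=read_camera("wrist"); ims.append(im); np.savez(f"w_{n}.npz",im=im,tp=st["tool_pos"],o=st["orientation"])
    print(n,st["time"],st["tool_pos"],st["orientation"])
    Z=dict(empty_place=50,parked_20=50,nozzle=0,tall_sleeve=0,spindle_tip=124,seat=60,short_sleeve=60)
    for l in ls:
        for q in pinpoint(l,"wrist")[:3]: print(l,np.array(q["uv"]),round(q["confidence"],2),at_z("wrist",q["uv"],Z[l],st))
save("w3",cv2.resize(np.hstack(ims),(1680//1,420))[:, :]) 
save("w3v",np.vstack([np.hstack([cv2.resize(i,(400,300)) for i in ims[:2]]),np.hstack([cv2.resize(ims[2],(400,300)),np.zeros((300,400,3),np.uint8)])]))
E
python3 c.py
```

```text
shelf 3.4333 [529.9 175.7 189.9] [ 3.1 -0.  -1.4]
empty_place [277.2 197. ] 0.87 [529.4 172.9  50. ]
parked_20 [274.6 260.7] 0.89 [524.4 233.6  50. ]
parked_20 [274.1 325.6] 0.82 [516.5 302.7  50. ]
nozzle [365.5 148.2] 0.93 [446.8 125.    0. ]
tall 4.5417 [467.4  19.6 189.9] [ 3.1 -0.  -1.4]
tall_sleeve [281.1 186.9] 0.79 [462.5  17.9   0. ]
spin 5.925 [ 583.  -226.6  250.2] [-3.1  0.  -1.4]
spindle_tip [276.5 195.5] 0.88 [ 583.8 -233.8  124. ]
seat [278.9 176.8] 0.56 [ 581.8 -238.4   60. ]
short_sleeve [277.8 182. ] 0.58 [ 582.2 -233.    60. ]
```

View pics/w3v.png

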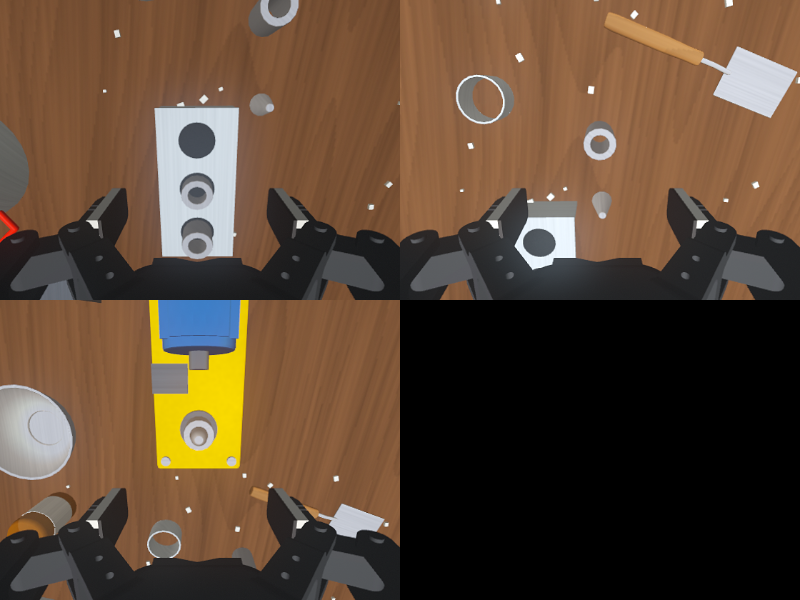

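The wrist views show the mark at about (276,197), the tall sleeve's ring at (280,200), and the short sleeve's ring round the spindle at about (278,186), each well clear of its neighbours. Next I'll fit the circles.

```bash
cat > d.py <<'E'
from h import *
np.set_printoptions(precision=2,suppress=True)
def fit(n,near,z,mask,rad=60):
    f=np.load(f"w_{n}.npz"); st=dict(tool_pos=f["tp"],orientation=f["o"]); g=cv2.cvtColor(f["im"],cv2.COLOR_RGB2HSV)
    m=mask(g).astype(np.uint8); nl,lab,s,cen=cv2.connectedComponentsWithStats(m)
    best=min((i for i in range(1,nl) if s[i,4]>120),key=lambda i:np.hypot(*(cen[i]-near)))
    c=cv2.findContours((lab==best).astype(np.uint8),cv2.RETR_EXTERNAL,cv2.CHAIN_APPROX_NONE)[0]
    c=cv2.convexHull(max(c,key=len))[:,0].astype(float)
    P=np.array([at_z("wrist",u,z,st)[:2] for u in c])
    A=np.c_[2*P,np.ones(len(P))]; x=np.linalg.lstsq(A,(P**2).sum(1),rcond=None)[0]
    r=np.sqrt(x[2]+x[0]**2+x[1]**2); print(n,near,"px",cen[best],"centre",x[:2],"r",r,"resid",np.std(np.hypot(*(P-x[:2]).T)-r))
dark=lambda g:(g[...,2]<90); br=lambda g:(g[...,2]>175)&(g[...,1]<60)
fit("shelf",(276,197),50,dark)
fit("tall",(280,201),60,br)
fit("spin",(278,186),100,br)
f=np.load("w_spin.npz"); save("spcrop",cv2.resize(f["im"][140:240,220:340],(720,600),interpolation=cv2.INTER_CUBIC))
E
python3 d.py
```

```text
shelf (276, 197) px [275.26 196.17] centre [531.16 172.88] r 22.006686983281188 resid 0.09446394717585217
tall (280, 201) px [279.49 201.48] centre [464.84  18.72] r 19.29447183837117 resid 0.1368505387810804
spin (278, 186) px [277.8  188.23] centre [ 582.48 -233.87] r 19.213576595223753 resid 0.13192159659178743
```

View pics/spcrop.png

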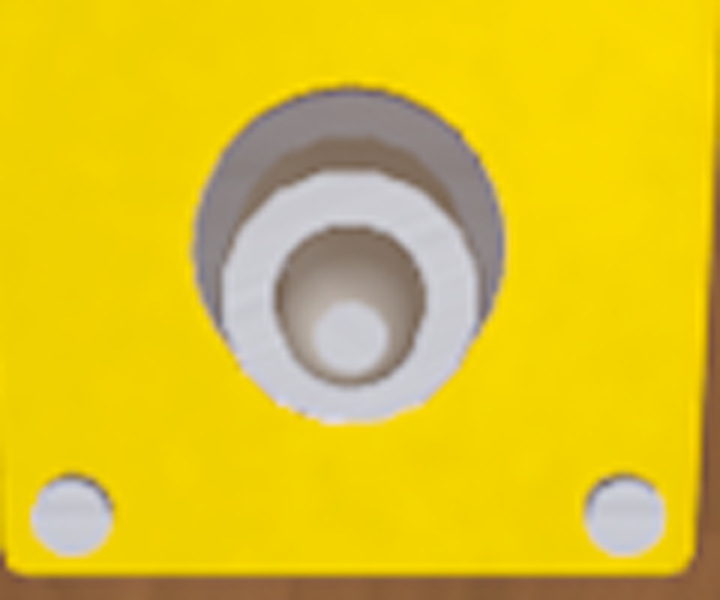

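```bash
cat > e.py <<'E'
from h import *
np.set_printoptions(precision=2,suppress=True)
def say(t):
    s=sensors.state(); print(t,round(s["time"],1),s["tool_pos"],s["ft_force"],round(s["gripper_width"],1),round(s["finger_force"],1))
    return s
C=np.array([582.5,-233.9])
B=[np.pi,0,0.12]; A=[np.pi,0,0.12-np.pi/2]
if __name__=="__main__":
    robot.movep([*C,150],B); say("above")
    robot.line_to([*C,66],feed=80); say("down")
    robot.gripper_to(36); robot.wait(.2); say("gripB")
    robot.gripper_to(70); say("open")
    robot.movep([*C,66],A); say("rot")
    robot.gripper_to(36); robot.wait(.2); say("gripA")
E
python3 e.py
```

```text
above 7.5 [ 582.68 -233.95  150.26] [ 0.53 -0.01 -0.43] 85.2 0.0
down 8.7 [ 582.98 -233.99   66.64] [-0.4  -0.06  0.53] 85.4 0.0
gripB 9.4 [ 582.7  -233.49   66.53] [-1.07  3.97  5.38] 38.4 60.8
open 9.8 [ 582.38 -234.04   65.8 ] [-0.34 -0.14  0.31] 70.3 0.0
rot 11.2 [ 582.5  -233.91   65.99] [ 0.22  0.24 -0.66] 69.8 0.0
gripA 11.8 [ 582.59 -233.94   66.32] [-1.01  0.91  4.67] 38.8 60.5
```

```bash
cat > f.py <<'E'
from e import *
robot.line_to([*C,72],feed=30); say("lift")
est=[]
for d in ([1,0],[0,1]):
    hit=[]
    for s in (1,-1):
        robot.line_to([*C,72],feed=40); f0=sensors.state()["ft_force"][:2]@d
        h=None
        for k in range(1,9):
            robot.line_to([*(C+np.array(d)*s*0.5*k),72],feed=15)
            st=sensors.state(); f=st["ft_force"][:2]@d-f0
            if abs(f)>4 and f*s<0: h=st["tool_pos"][:2]@d; break
        hit.append(h); print(d,s,k,h,f)
    est.append(hit)
robot.line_to([*C,72],feed=40); say("end"); print(est)
E
python3 f.py
```

```text
lift 12.2 [ 582.51 -233.84   71.94] [ 0.04 -0.22 -1.49] 39.1 60.3
[1, 0] 1 3 583.163449852311 -5.151487885333954
[1, 0] -1 4 580.962872738677 4.3841891898305105
[0, 1] 1 7 -230.91616029537968 -5.52874704448405
[0, 1] -1 2 -234.0575240041428 6.317929423315292
end 17.4 [ 582.6  -233.97   72.08] [ 0.48  1.74 -0.56] 38.8 60.8
[[np.float64(583.163449852311), np.float64(580.962872738677)], [np.float64(-230.91616029537968), np.float64(-234.0575240041428)]]
```

```bash
cat > g.py <<'E'
from e import *
C=np.array([582.1,-232.5]); M=np.array([530.8,174.3])
robot.line_to([*C,72],feed=40); robot.line_to([*C,165],feed=100); say("out")
robot.movep([*M,150],A); say("over")
robot.line_to([*M,62],feed=100); s=say("low"); f0=s["ft_force"][2]
z=62
while z>52:
    z-=0.5; robot.line_to([*M,z],feed=15); s=sensors.state()
    if s["ft_force"][2]-f0>5: break
print("contact",z); robot.wait(.1); say("put")
robot.gripper_to(70); say("rel"); robot.line_to([*M,160],feed=150); robot.wait(.1)
st=sensors.state(); im=read_camera("wrist"); save("placed",im); np.savez("w_placed.npz",im=im,tp=st["tool_pos"],o=st["orientation"]); say("x")
E
python3 g.py
```

```text
out 18.8 [ 581.61 -232.35  164.19] [ 1.04  0.22 -1.79] 38.9 60.8
over 20.3 [531.09 173.61 149.96] [ 0.09  0.4  -1.09] 38.8 60.8
low 21.3 [531.25 174.52  62.56] [ 0.62  0.11 -0.67] 38.9 60.7
contact 56.0
put 24.4 [530.83 174.29  56.31] [-2.33 -1.39  4.47] 38.8 61.2
rel 24.8 [530.81 174.32  55.87] [-0.43 -0.75 -0.41] 70.1 0.0
x 25.8 [530.25 173.95 158.79] [-0.41  0.76 -0.18] 70.0 0.0
```

View pics/placed.png

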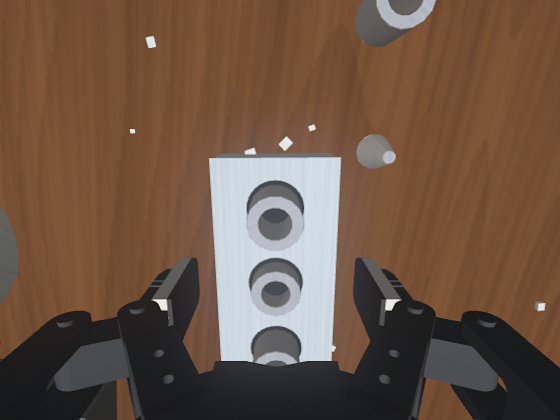

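The short sleeve stands on the mark at (275,222), in line with the parked sleeves (column 275). Tall sleeve next.

```bash
cat > i.py <<'E'
from e import *
T=np.array([464.4,20.1]); C=np.array([582.1,-232.5])
robot.movep([*T,130],B); robot.line_to([*T,22],feed=110); say("down")
robot.gripper_to(36); say("gripB"); robot.gripper_to(70)
robot.movep([*T,22],A); robot.gripper_to(36); robot.wait(.1); say("gripA")
robot.line_to([*T,170],feed=120); say("up")
robot.movep([*C,170],A); robot.wait(.2); say("over")
robot.line_to([*C,152],feed=50); robot.wait(.2); say("pre")
c=get_calibration("side"); save("pre",cv2.resize(np.hstack([read_camera("scene")[170:320,40:190],read_camera("side")[80:230,210:360]]),(800,400)))
E
python3 i.py
```

```text
down 28.5 [464.78  20.28  22.45] [ 0.19  0.61 -0.76] 70.0 0.0
gripB 28.9 [464.84  20.24  22.84] [-2.44 -0.07  6.91] 39.2 59.5
gripA 31.2 [464.57  20.13  22.29] [-1.01 -0.02  5.  ] 38.3 60.3
up 32.6 [463.9   19.95 169.24] [ 0.65  0.35 -1.35] 38.4 60.2
over 33.8 [ 582.28 -231.29  170.46] [ 0.39  0.62 -1.32] 38.6 60.2
pre 34.5 [ 582.25 -232.61  152.25] [-0.45 -0.02 -1.42] 38.7 60.2
```

View pics/pre.png

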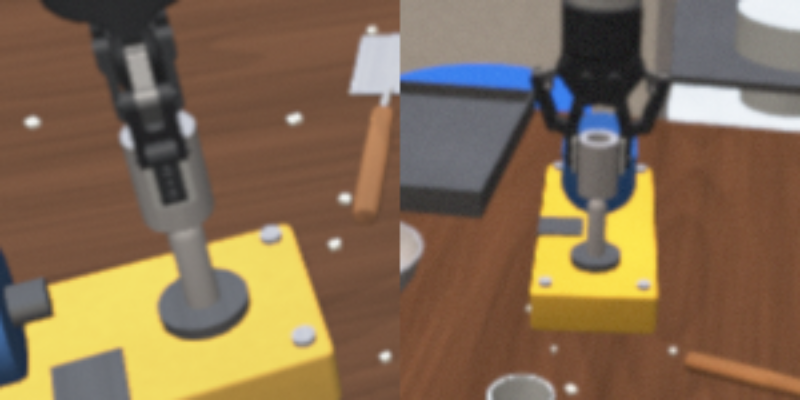

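The tall sleeve is upright and centred over the spindle in both views. I'll lower it under force control.

```bash
cat > j.py <<'E'
from e import *
C=np.array([582.1,-232.5]); z=152.; f0=sensors.state()["ft_force"]
while z>79:
    z-=3 if z>87 else 0.5
    robot.line_to([*C,z],feed=35 if z>87 else 15)
    f=sensors.state()["ft_force"]-f0
    if f[2]>8: print("stop",z,f); break
    l=np.where(np.abs(f[:2])>3,f[:2],0); C=C+np.clip(0.08*l,-.5,.5)
    if l.any(): print(z,f,C)
robot.wait(.1); say("end")
E
python3 j.py
```

```text
stop 81.0 [-3.29  4.18 10.51]
end 42.9 [ 582.17 -232.54   82.29] [-4.76  2.82  9.98] 38.7 61.5
```

Contact came at z≈82, which is the expected seated height. Releasing now.

```bash
cat > k.py <<'E'
from e import *
s=sensors.state(); p=[582.1,-232.5]
robot.line_to([*p,82],feed=15); robot.gripper_to(70); say("rel"); robot.line_to([*p,200],feed=150); robot.wait(.2)
s=say("x"); im=read_camera("wrist"); w=im[120:270,200:350]
print([(np.array(q["uv"]),at_z("wrist",q["uv"],124,s)) for q in pinpoint("spindle_tip","wrist")])
robot.movep([500,-50,250],A); a=read_camera("scene")
b=read_camera("side"); save("fin",np.vstack([np.hstack([cv2.resize(x,(400,300)) for x in (w,a[170:320,40:190])]),np.hstack([cv2.resize(x,(400,300)) for x in (b[80:230,210:360],a[130:280,250:450])])])); say("t")
E
python3 k.py
```

```text
rel 43.5 [ 582.06 -232.49   81.79] [-0.24 -0.05  0.88] 69.9 0.0
x 44.6 [ 581.62 -232.44  198.85] [-0.43  0.46  0.8 ] 69.7 0.0
[(array([274.4, 220.8]), array([ 583.06, -233.81,  124.  ]))]
t 45.7 [500.34 -50.63 249.54] [ 0.03  0.44 -0.59] 70.0 0.0
```

View pics/fin.png

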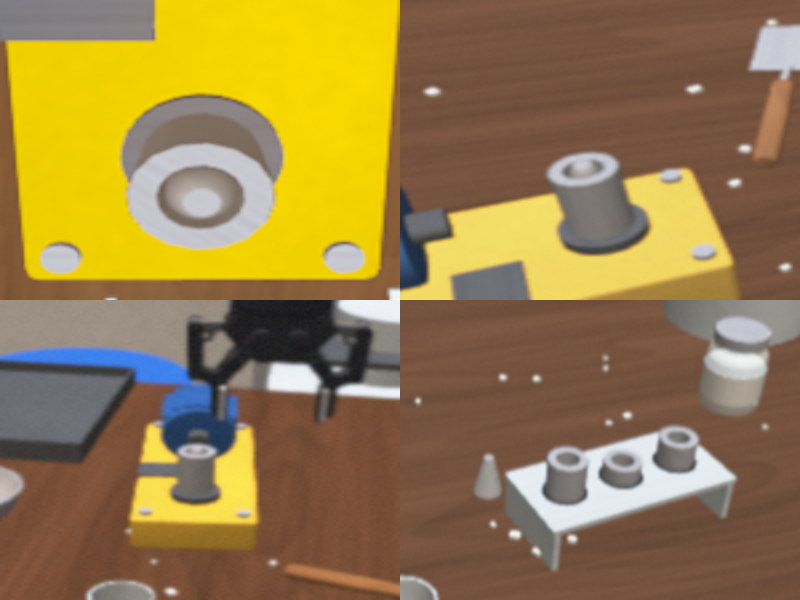

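The tall sleeve sits flat on the collar with the spindle tip just showing. The short sleeve is upright on its mark, and the nozzle and the other sleeves haven't moved.

```bash
python3 -c "
from workcell import robot
print(robot.sign_off())"
```

```text
the job is handed in; nothing more can be done
None
```

The changeover is done and handed in: the short sleeve stands on the empty shelf mark and the tall sleeve sits fully down on the slicer's collar, finished at about 46 s of the 72 s allowed.

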